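Restock the leaning belt-cleaning-stick rack

ROBOT

A 7-joint arm with a two-finger parallel gripper is mounted at the origin on the work surface. World frame = base frame: x ahead of the robot, y to its left, z up, the work surface at z = 0. Lengths are in m, angles in rad, forces in N, time in s.
With the tool pointing down it reaches from about 0.4 to 0.925 m from the base axis. Payload 5.6 kg.
Tool frame: the origin (TCP) lies where the fingers leave the gripper's body, on its centre line; the fingertips stand 73 mm ahead of it and the grasp point (between the pads) lies 54 mm ahead of it (robot.grasp_offset is the distance from the TCP to the grasp point, in m); z points along the fingers, y is the direction in which the jaws open and shut (so a half turn about z gives the same grasp; the last joint's range is limited). The gripper opens to 85 mm and grips with 20 to 120 N. Pads are 22 mm wide; open, the fingers measure 114 mm over their backs; the gripper's body (76 mm by 85 mm) begins 54 mm behind the grasp point. The pads swing forward as they close: fully open they stand 13 mm farther back than shut.
Start: joints at [-1.309, 0.468, -0.012, 1.603, 0.006, 1.071, -0.056], TCP at [0.195, 0.62, 0.304] pointing down, gripper open.
Joint ranges: [-2.53, 2.53], [-0.31, 2.02], [-1.57, 1.55], [0.28, 2.44], [-1.29, 4.43], [0.15, 1.84], [-2.92, 2.92]. Speed limits (rad/s): [2.57, 2.57, 3.14, 3.14, 3.14, 3.14, 3.14].

INTERFACE

Orientations are given as a rotation vector (axis times angle).
In Python, from cell import robot gives the robot as it stands.
- The arm moves only by the tool play_rows, never from a script. Its argument "plan" is a list that holds one entry, the list of rows, each a list of 5 numbers: the shift along the tool's x, y, z scaled (see below), then the turn about the tool's z scaled (see below), then the opening, from -1 (shut) to 1 (fully open), so that 0 is half open. In form: [[[tx, ty, tz, turn, jaw], ...]]. A call has exactly 5 rows; each row shifts and turns the pose as measured when the row begins, along the tool's axes as they then stand; what a row does not reach is not made up. The controller multiplies each number of a shift by 50 cm and each number of a turn by 180 degrees. A row lasts 1/12 s, in which the tool goes at most 41.7 mm and 7.16 degrees, less where a joint would pass 70% of its speed; a pose out of reach is approached as far as the arm can. A call with a number of a shift or a turn outside -1 to 1 is refused whole. A call with a gripper value outside its range is refused whole. The fingers move at their own pace and stop on an object; "force" is the grip in N (left out, the last holds). Time passes only in rows, so rows that do not move let the fingers close, or fill a call up. It gives the time, the measured TCP pose, the force and the opening at its end, in the units of the state.
- robot.sense(): the state, without advancing time (a new reading comes with each control period).
- robot.read_camera(name): name is "side" or "top" or "wrist"; returns (picture, depth): 420x560x3 uint8, blue, green, red; 420x560 float32, m along the optical axis (not along the pixel's ray), 0 where there is no reading.
- robot.camera_info(name): a dict with "mtx" (3x3 intrinsics, pixels), "origin" and "rotation" of the camera in the world. Camera axes: x right, y up, looking along -z (the intrinsics and any distortion apply to the point x, -y, -z); pixel columns grow to the right and rows downward; lengths in m; the calibration is good to about 2 mm. A picture is of the moment at which its call begins: read the wrist's pose just before it. camera_info takes no time and is no camera call; for the wrist camera it gives the pose at the moment of the call.
- robot.finish_job(): hands the job in, once; it reports no verdict.
The state is a dict: "t": time; "qpos": joint angles; "joint_velocities": joint speeds; "tau": joint torques, N m; "tool_pos": TCP position; "tcp_rot": TCP orientation; "contact_force": force on the tool from outside, world axes, zero at the start; "ft_torque": the same for the moment, N m; "width": finger opening in m.
Only numpy, scipy, OpenCV 4.12 (cv2) and the standard library are available. Lean on these libraries where they do the work, as an engineer would, in place of code of your own. Each camera call takes 0.05 s, during which the arm holds its last target. There are 200 camera calls.

TASK

Put the new belt-cleaning stick into the leaning three-well rack, pushed fully home on the floor of the one well that is really empty, and let go of it. The other two wells still have worn-out stubs jammed fast deep inside, hard to see, so feel each well with the stick until you find the one where it goes all the way down. Lower the stick in rather than letting it drop, and do not knock over the spray can or the rivet jar.

Things in the scene. Friction and masses are not known exactly. Their poses are not given: they have to be found in the camera images.
- stick_mid (a point): centre of the new stick (half-way up): a stiff tan bar of rectangular section, 30 mm along its own x, 40 mm along its own y, 160 mm long along its own z, about 0.2 kg. It stands loose and upright on the bench, so the centre is 80 mm up. Its axes are those of stick; either end may go into a well.
- stick: the same stick; origin at the centre of its lower end face, z along its length
- wells: grey well block of the rack, fixed, with three equal wells in a row. Origin: centre of the middle well's floor; y along the row, z along the well axes out of the mouths, leaning 30 deg from vertical roughly to the robot's left (+y). Wells at y = -80, 0, +80 mm, floors at z = 0, mouths at z = 80 mm, lips flared up to z = 89 mm (8 mm wider each side). Outer size 51 x 229 mm, top about 130 mm above the bench.
- well_mouth (a point): centre of the middle well's mouth, 80 mm along the axis from its floor. Each well is 35 mm (x of wells) by 45 mm (y) inside: 2.5 mm play each side round the stick when its x and y lie along the block's or half a turn from them. Any two wells hold an immovable stub, 18 mm and 30 mm tall; home, the stick's centre is 80 mm from the floor, on a stub 98 or 110 mm.
- rack: grey base plate and end plates carrying the well block, fixed, 150 x 270 mm, plate 8 mm thick; origin on the bench; its y is the row direction and its z is up. The floor of the middle well is 35 mm above the origin.
- spray_can: white upright spray can, 60 mm diameter, 170 mm tall, origin at the centre of its underside, z up
- rivet_jar: grey jar with a steel lid, 70 mm diameter, 85 mm tall, origin at the centre of its underside, z up
Mind the look-alikes: they are no part of the job. What is shaped like the stick but turquoise is not meant.

How it is judged:
By the outcome, as a careful person would: the job done as asked, in the order asked, and still so for the second after the job is handed in, with the robot touching nothing.
It also fails if it takes over 51 s, if anything falls off the work surface, if the arm or the gripper's body presses on something with over 40 N, if the wrist force passes 120 N, or if a joint passes its speed limit or range.

## Working session

There is one attempt and no reset: what is moved stays moved. The work goes in short steps, Python scripts to look and compute and a tool call to move; the robot and the scene stay as the last step left them, time stands still between calls to the robot, and variables do not carry over. Pictures are saved under pics/ and viewed, about 8 in all and at most 12, crops included, and the job is handed in when it is done.

Besides the shell and the picture viewer there is one more tool, called after ">>>" as a command line: name --argument value ..., lists and objects as JSON in quotes. play_rows: Moves the arm, as the interface text tells. Its arguments: {"type":"object","properties":{"plan":{"type":"array","items":{"type":"array","items":{"type":"array","items":{"type":"number"}}}},"force":{"type":"number"}},"required":["plan"]}

```bash
mkdir -p pics; ls; cat > h.py <<'E'
from cell import robot
import numpy as np, cv2
from scipy.spatial.transform import Rotation as R
def cloud(name):
    info=robot.camera_info(name); im,d=robot.read_camera(name)
    v,u=np.mgrid[:d.shape[0],:d.shape[1]]; K=np.array(info['mtx'])
    x=(u-K[0,2])/K[0,0]*d; y=(v-K[1,2])/K[1,1]*d
    P=np.stack([x,-y,-d],-1)@np.array(info['rotation']).T+np.array(info['origin'])
    P[d==0]=np.nan
    return im,P
E
python3 - <<'E'
from h import *
print(robot.sense())
for n in ('top','side'):
    im,P=cloud(n); np.save(n+'.npy',P); cv2.imwrite(f'pics/{n}0.png',im); print({k:np.round(v,3) if not isinstance(v,str) else v for k,v in robot.camera_info(n).items()})
E
```

```text
pics
{'t': 0.0, 'qpos': array([-1.3090488 ,  0.4683806 , -0.01157097,  1.6036234 ,  0.00596131,
        1.07136364, -0.05627308]), 'joint_velocities': array([-2.29456134e-04, -3.99955507e-04,  3.55575331e-05, -6.80881145e-04,
        1.05642583e-03, -1.63869182e-03,  5.90996444e-04]), 'tau': array([ 1.76275817e-04, -5.32377183e+01,  2.21636222e-02, -2.51303762e+01,
        1.16049073e-02,  7.72988889e-03,  9.68054756e-07]), 'tool_pos': array([0.19497425, 0.61962842, 0.30293604]), 'tcp_rot': array([-4.76951710e-01, -3.10501101e+00,  2.72198203e-03]), 'contact_force': array([ 0.38012757, -0.12556324,  0.53369048]), 'ft_torque': array([ 1.40164481e-02,  4.31730132e-05, -3.46441468e-03]), 'width': 0.08571195336114126}Traceback (most recent call last):
  File "<stdin>", line 4, in <module>
  File "h.py", line 8, in cloud
    P=np.stack([x,-y,-d],-1)@np.array(info['rotation']).T+np.array(info['origin'])
      ~~~~~~~~~~~~~~~~~~~~~~~~~~~~~~~~~~~~~~~~~~~~~~~~~~~^~~~~~~~~~~~~~~~~~~~~~~~~
ValueError: operands could not be broadcast together with shapes (420,560) (3,)
```

```bash
sed -i "s/@np.array(info\['rotation'\]).T/@Rm(info['rotation']).T/" h.py; cat >> h.py <<'E'
def Rm(r):
    r=np.array(r,float); return R.from_rotvec(r).as_matrix() if r.shape==(3,) else r
E
python3 - <<'E'
from h import *
for n in ('top','side'):
    im,P=cloud(n); np.save(n+'.npy',P); cv2.imwrite(f'pics/{n}0.png',im); print({k:np.round(v,3) if not isinstance(v,str) else v for k,v in robot.camera_info(n).items()})
E
```

```text
{'mtx': array([[397.979,   0.   , 282.24 ],
       [  0.   , 397.979, 207.08 ],
       [  0.   ,   0.   ,   1.   ]]), 'origin': array([0.525, 0.126, 0.91 ]), 'rotation': array([ 0.066, -0.079, -1.549])}
{'mtx': array([[468.102,   0.   , 277.855],
       [  0.   , 468.102, 218.581],
       [  0.   ,   0.   ,   1.   ]]), 'origin': array([0.51 , 1.006, 0.681]), 'rotation': array([ 0.036, -1.437, -2.698])}
```

View pics/top0.png

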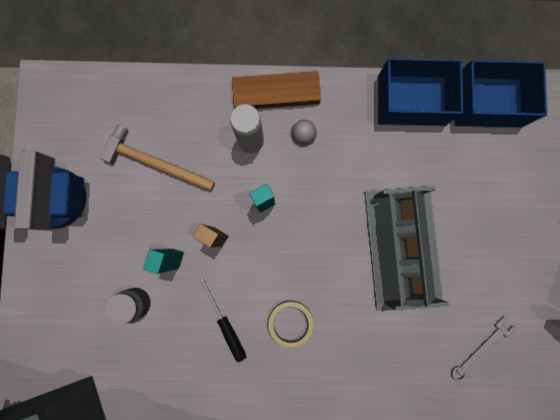

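View pics/side0.png

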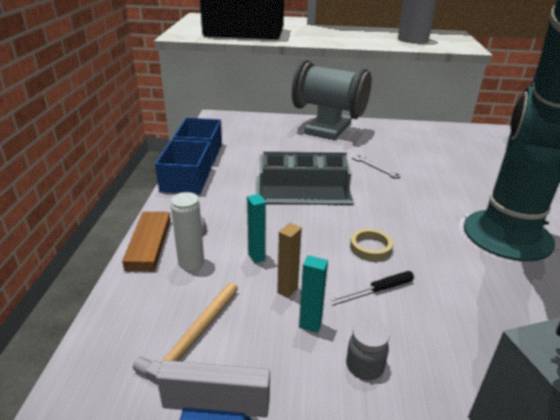

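Candidates for the stick (top view): tan bar (209,235); turquoise bars (262,197) and (158,260), which are look-alikes; also the brown block (277,90), which lies flat. I choose the tan one. The side view shows it upright at (289,260), with the rack's mouths at (305,160), the can at (187,230) and the jar at (368,350).

```bash
python3 - <<'E'
from h import *
P=np.load('top.npy'); im=cv2.imread('pics/top0.png')
def rect(mask,name):
    p=P[mask]; r=cv2.minAreaRect((p[:,:2]*1000).astype(np.float32)); print(name,len(p),np.round(r[0],1),np.round(r[1],1),round(r[2],1),'z',np.round(np.nanmedian(p[:,2]),4)); return p
def box(u0,u1,v0,v1):
    m=np.zeros(P.shape[:2],bool); m[v0:v1,u0:u1]=1; return m&~np.isnan(P[...,2])
Z=P[...,2]
rect(box(185,240,215,255)&(Z>.15),'tan')
rect(box(240,280,175,215)&(Z>.15),'turqA'); rect(box(135,190,240,280)&(Z>.15),'turqB')
rect(box(225,270,95,160)&(Z>.16),'can'); rect(box(95,155,280,330)&(Z>.075),'jar')
rect(box(350,460,170,325)&(Z>.01),'rack all'); rect(box(350,460,170,325)&(Z>.004)&(Z<.012),'plate')
rect(box(350,460,170,325)&(Z>.1),'rack top')
print('profile across row at mid: (row 247/228)')
for v in (228,247):
  for u in range(364,446,3): print(u,np.round(P[v,u]*1000).tolist(),im[v,u].tolist(),end='; ')
  print()
c=cv2.resize(im[165:330,350:460],None,fx=4,fy=4,interpolation=2)[:600]
d=cv2.resize(im[205:270,180:290],None,fx=3,fy=3,interpolation=2)
o=np.zeros((600,800,3),np.uint8); o[:c.shape[0],:440]=c; o[:195,450:780]=d
cv2.imwrite('pics/crop1.png',np.clip(o*1.6,0,255).astype(np.uint8))
E
```

```text
tan 350 [538.6 264.1] [39.8 30. ] 59.4 z 0.1594
turqA 332 [618.  160.2] [30.  39.8] 30.4 z 0.1597
turqB 370 [488.3 358.2] [30.2 39.8] 74.9 z 0.1592
can 686 [762.1 195.2] [54.5 55.1] 45.5 z 0.1698
jar 765 [387.7 443.1] [59.9 60.1] 69.2 z 0.0842
rack all 4856 [ 527.1 -155.4] [261.8 148.7] 6.0 z 0.0894
plate 3412 [ 527.6 -162.8] [343.2 241.4] 0.8 z 0.0077
rack top 1495 [ 522.5 -138.7] [228.7  59.8] 5.7 z 0.1122
profile across row at mid: (row 247/228)
364 [566.0, -70.0, -4.0] [130, 127, 136]; 367 [566.0, -75.0, 2.0] [84, 82, 88]; 370 [566.0, -82.0, 5.0] [102, 104, 98]; 373 [566.0, -88.0, 6.0] [102, 103, 97]; 376 [566.0, -94.0, 10.0] [50, 51, 48]; 379 [566.0, -101.0, 9.0] [52, 53, 49]; 382 [567.0, -108.0, 8.0] [51, 52, 50]; 385 [567.0, -115.0, 9.0] [49, 50, 48]; 388 [567.0, -122.0, 6.0] [50, 51, 48]; 391 [567.0, -129.0, 6.0] [49, 50, 46]; 394 [563.0, -110.0, 98.0] [95, 95, 91]; 397 [563.0, -116.0, 96.0] [93, 94, 89]; 400 [563.0, -121.0, 99.0] [86, 86, 81]; 403 [563.0, -127.0, 100.0] [85, 86, 81]; 406 [563.0, -132.0, 105.0] [86, 86, 82]; 409 [563.0, -137.0, 106.0] [87, 87, 83]; 412 [563.0
[... 917 characters left out ...]
 55]; 397 [524.0, -116.0, 96.0] [96, 98, 93]; 400 [524.0, -123.0, 93.0] [71, 73, 69]; 403 [525.0, -137.0, 68.0] [63, 65, 62]; 406 [525.0, -151.0, 43.0] [33, 36, 38]; 409 [525.0, -157.0, 45.0] [30, 48, 65]; 412 [525.0, -163.0, 46.0] [33, 50, 66]; 415 [525.0, -168.0, 52.0] [32, 50, 66]; 418 [525.0, -152.0, 115.0] [33, 33, 31]; 421 [525.0, -155.0, 125.0] [91, 91, 86]; 424 [525.0, -171.0, 96.0] [66, 68, 64]; 427 [526.0, -190.0, 63.0] [64, 65, 63]; 430 [526.0, -216.0, 10.0] [103, 104, 98]; 433 [526.0, -224.0, 7.0] [102, 104, 99]; 436 [526.0, -232.0, 5.0] [116, 116, 114]; 439 [526.0, -240.0, 2.0] [135, 132, 140]; 442 [526.0, -248.0, -1.0] [134, 131, 139]; 445 [526.0, -254.0, -0.0] [135, 132, 141];
```

View pics/crop1.png

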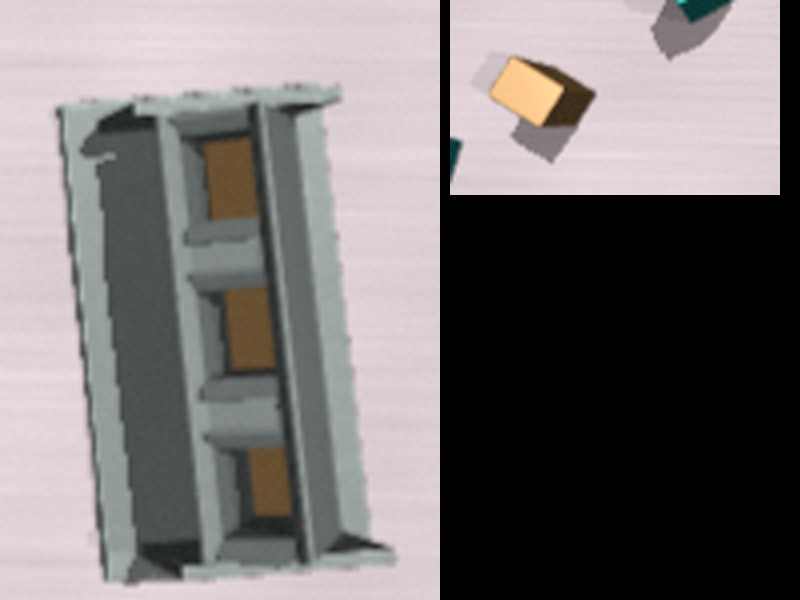

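Close crop: the tan bar's top is clear at (538.6, 264.1) mm, 40×30, z 0.159, as it should be. All three wells show tan bottoms, so feeling them is needed. Next I fit the well frame from both depth images.

```bash
python3 - <<'E'
from h import *
from scipy.optimize import least_squares
T=np.load('top.npy').reshape(-1,3)*1000; S=np.load('side.npy').reshape(-1,3)*1000
def wf(p,q):
    ox,oy,th=q; L=np.array([-np.sin(th),np.cos(th),0]); r=np.array([np.cos(th),np.sin(th),0]); Z=np.array([0,0,1.])
    d=p-[ox,oy,35]; a=.5*L+.866*Z; x=.866*L-.5*Z
    return np.stack([d@x,d@r,d@a],-1)
q=np.array([527.6,-176,np.radians(6)])
def sel(p,ax,val,tol,q):
    w=wf(p,q); m=abs(w[:,ax]-val)<tol
    rng={0:(-32,32),1:(-110,110),2:(5,84)}
    for k in range(3):
        if k!=ax: m&=(w[:,k]>rng[k][0])&(w[:,k]<rng[k][1])
    return p[m]
for it in range(4):
    tol=[8,6,4,3][it]
    B=sel(T,0,-25.5,tol,q);F=sel(S,0,25.5,tol,q)
    f=lambda q:np.r_[(wf(B,q)[:,0]+25.5)/len(B)**.5,(wf(F,q)[:,0]-25.5)/len(F)**.5]
    q[[1,2]]=least_squares(lambda z:f([q[0],z[0],z[1]]),q[[1,2]],loss='soft_l1').x
    print(len(B),len(F),q[:2],np.degrees(q[2]),np.mean(wf(B,q)[:,0]),np.mean(wf(F,q)[:,0]))
for n,p in(('T',T),('S',S)):
    w=wf(p,q); m=(abs(w[:,2]-88)<5)&(abs(w[:,0])<28)&(abs(w[:,1])<140)
    h=w[m]; print(n,m.sum(),'row extent',np.percentile(h[:,1],[0,.5,1,99,99.5,100]),'s',np.percentile(h[:,2],[10,50,90]))
    # partitions between wells
    for c in (-40,40):
        k=h[abs(h[:,1]-c)<30]; k=k[(abs(k[:,0])<12)&(k[:,2]>86)]; print(' part',c,k[:,1].min(),k[:,1].max(),len(k),k[:,2].mean())
w=wf(T,q)
for c in (-80,0,80):
    m=(abs(w[:,1]-c)<18)&(abs(w[:,0])<15)&(w[:,2]<45)&(w[:,2]>-15); print('floor',c,m.sum(),np.percentile(w[m][:,2],[10,25,50,75,90]) if m.sum() else '')
np.save('q.npy',q)
E
```

```text
856 1222 [ 527.6        -175.24789989] 5.805892523483167 -25.266666999318787 25.280055929775617
814 1193 [ 527.6        -175.38048323] 5.772758768385454 -25.533517764534626 25.542644935955025
724 1173 [ 527.6        -175.69834904] 5.738129682901721 -25.89272622967047 25.89575241263216
676 1131 [ 527.6        -175.90337526] 5.736526844762094 -25.998453197092175 25.999402533406833
T 1226 row extent [-115.77695122 -113.74538776 -113.28041157  110.64045261  111.74315711
  112.56075075] s [83.78959325 86.46022569 88.98891908]
 part -40 -54.28530110159675 -24.77724065978563 54 87.68191854976082
 part 40 24.287963110815948 51.10998494608222 55 87.75761738660073
S 469 row extent [-112.98571011 -111.29813529 -110.65770608  113.1826762   113.25361785
  115.42775466] s [83.61646446 85.82609976 89.15629188]
 part -40 -51.76325298178302 -26.726720324679913 17 88.0686580669967
 part 40 26.77212810053555 53.982470208712215 12 87.86528724896164
floor -80 124 [-1.91571155 -0.91264736  0.18425633  1.44935393  2.41659921]
floor 0 164 [15.29257265 16.395767   17.22662656 18.10762065 19.32665507]
floor 80 186 [27.59156632 28.33680081 29.47976843 30.44526138 31.52670224]
```

>>> play_rows --plan '[[[0, 0, 0, 0.0364, 1], [0, 0, 0, 0.0364, 1], [-0.079, -0.022, 0, 0, 1], [-0.079, -0.022, 0, 0, 1], [-0.079, -0.022, 0, 0, 1]]]' --force 40

```text
t: 0.57
tool_pos: [0.2708, 0.5348, 0.2999]
tcp_rot: [-0.816, -3.027, 0.004]
contact_force: [0.2, 0.2, -0.2]
width: 0.0856
```

```bash
cat >> h.py <<'E'
def to(x,y,z,ang=None):
    "scaled tool-frame shift to put TCP at x,y,z (m) at current yaw; ang= wanted tool-y heading deg"
    s=robot.sense(); M=Rm(s['tcp_rot']); d=np.array([x,y,z])-s['tool_pos']
    h=np.degrees(np.arctan2(M[1,1],M[0,1]))
    print('t',round(s['t'],2),'pos',np.round(s['tool_pos'],4),'heading',round(h,2),'tilt',np.round(M[:2,2],4),'F',np.round(s['contact_force'],1),'w',round(s['width'],4),'q',np.round(s['qpos'],2))
    if ang is not None:
        dt=-((ang-h+90)%180-90); print('turn deg',round(dt,2),'scaled',round(dt/180,4)); M=M@R.from_rotvec([0,0,np.radians(dt)]).as_matrix()
    print('shift scaled (after turn)',np.round(M.T@d/.5,4),'rows',round(np.linalg.norm(d)/.0417,1))
E
python3 -c "
from h import *
to(.5386,.2641,.304,59.4)"
```

```text
t 0.57 pos [0.2708 0.5348 0.2999] heading 59.84 tilt [-0.007  -0.0007] F [ 0.2  0.2 -0.2] w 0.0856 q [-1.2   0.39  0.06  1.74 -0.03  1.02 -0.09]
turn deg 0.44 scaled 0.0024
shift scaled (after turn) [-0.7365 -0.1935 -0.0116] rows 9.1
```

>>> play_rows --plan '[[[-0.08, -0.021, -0.001, 0.002, 1], [-0.08, -0.021, 0, 0, 1], [-0.08, -0.021, 0, 0, 1], [-0.08, -0.021, 0, 0, 1], [-0.08, -0.021, 0, 0, 1]]]'

```text
t: 0.98
tool_pos: [0.4171, 0.3843, 0.2985]
tcp_rot: [-0.819, -3.025, 0.007]
contact_force: [0.9, 0.7, 0.1]
width: 0.0855
```

>>> play_rows --plan '[[[-0.08, -0.021, 0, 0, 1], [-0.08, -0.021, 0, 0, 1], [-0.08, -0.021, 0, 0, 1], [-0.06, -0.016, 0, 0, 1], [0, 0, 0, 0, 1]]]'

```text
t: 1.4
tool_pos: [0.533, 0.2624, 0.2976]
tcp_rot: [-0.839, -3.024, 0.012]
contact_force: [0.3, -0.5, -0.4]
width: 0.0854
```

```bash
python3 -c "
from h import *
to(.5386,.2641,.25,59.4)
im,P=cloud('wrist'); cv2.imwrite('pics/w1.png',im); np.save('w1.npy',P)
m=(P[...,2]>.15)&(P[...,2]<.165)
n,l,st,c=cv2.connectedComponentsWithStats(m.astype(np.uint8))
for i in range(1,n):
    if st[i,4]>400:
        p=P[l==i]; print(st[i],im[l==i].mean(0).round(),cv2.minAreaRect((p[:,:2]*1000).astype(np.float32)),np.nanmedian(p[:,2]))
"
```

```text
t 1.4 pos [0.533  0.2624 0.2976] heading 58.98 tilt [-0.0056 -0.0064] F [ 0.3 -0.5 -0.4] w 0.0854 q [-0.68  0.38  0.21  1.76 -0.09  1.02  0.59]
turn deg -0.42 scaled -0.0023
shift scaled (after turn) [-0.008   0.0095  0.0951] rows 1.1
[ 344   61   57   72 3028] [123. 126.  49.] ((488.3573303222656, 360.1382141113281), (30.923280715942383, 40.03417205810547), 74.37403869628906) 0.15976312079185495
[ 263  206   54   41 2119] [ 95. 125. 147.] ((538.6376953125, 265.73968505859375), (40.06843948364258, 29.845888137817383), 59.50172805786133) 0.1597359122274625
```

>>> play_rows --plan '[[[-0.007, 0.01, 0.02, -0.0023, 1], [0, 0, 0.075, 0, 1], [0, 0, 0.075, 0, 1], [0, 0, 0.05, 0, 1], [0, 0, 0, 0, 1]]]'

```text
t: 1.87
tool_pos: [0.5349, 0.2734, 0.1832]
tcp_rot: [-0.812, -3.03, -0.0]
contact_force: [-0.6, -1.0, 0.4]
width: 0.0853
```

```bash
python3 -c "
from h import *
to(.5386,.265,.179,59.5)"
```

```text
t 1.87 pos [0.5349 0.2734 0.1832] heading 60.0 tilt [-0.0043  0.0013] F [-0.6 -1.   0.4] w 0.0853 q [-0.66  0.53  0.17  1.83 -0.13  0.8   0.63]
turn deg 0.5 scaled 0.0028
shift scaled (after turn) [-0.015  -0.0107  0.0083] rows 0.2
```

>>> play_rows --plan '[[[-0.015, -0.0107, 0.008, 0.0028, 1], [0, 0, 0, 0, 1], [0, 0, 0, 0, 1], [0, 0, 0, 0, 1], [0, 0, 0, 0, 1]]]'

```text
t: 2.28
tool_pos: [0.5383, 0.2688, 0.1809]
tcp_rot: [-0.817, -3.029, -0.004]
contact_force: [0.7, -0.8, 0.0]
width: 0.0855
```

```bash
python3 -c "
from h import *
to(.5386,.265,.179,59.5)"
```

```text
t 2.28 pos [0.5383 0.2688 0.1809] heading 59.82 tilt [-0.0035  0.0036] F [ 0.7 -0.8  0. ] w 0.0855 q [-0.65  0.54  0.17  1.83 -0.13  0.79  0.64]
turn deg 0.32 scaled 0.0018
shift scaled (after turn) [-0.0044 -0.0062  0.0037] rows 0.1
```

>>> play_rows --plan '[[[-0.005, -0.008, 0.005, 0.0018, 1], [-0.002, -0.002, 0.001, 0, 1], [0, 0, 0, 0, 1], [0, 0, 0, 0, -0.05], [0, 0, 0, 0, -0.2]]]'

```text
t: 2.7
tool_pos: [0.5405, 0.2627, 0.1814]
tcp_rot: [0.828, 3.03, 0.012]
contact_force: [0.3, 0.2, 0.2]
width: 0.0638
```

>>> play_rows --plan '[[[0, 0, 0, 0, -0.5], [0, 0, 0, 0, -1], [0, 0, 0, 0, -1], [0, 0, 0, 0, -1], [0, 0, 0, 0, -1]]]'

```text
t: 3.12
tool_pos: [0.5407, 0.2629, 0.1817]
tcp_rot: [0.827, 3.03, 0.013]
contact_force: [-0.3, 0.7, 0.2]
width: 0.0398
```

```bash
python3 -c "
from h import *
to(.5386,.265,.179,59.5)"
```

```text
t 3.12 pos [0.5407 0.2629 0.1817] heading 59.46 tilt [0.0029 0.0075] F [-0.3  0.7  0.2] w 0.0398 q [-0.64  0.53  0.17  1.83 -0.13  0.78  0.64]
turn deg -0.04 scaled -0.0002
shift scaled (after turn) [0.0057 0.0015 0.0055] rows 0.1
```

>>> play_rows --plan '[[[0, 0, -0.04, 0, -1], [0, 0, -0.075, 0.036, -1], [0, 0, -0.075, 0.036, -1], [0, 0, -0.075, 0.036, -1], [0, 0, -0.07, 0.036, -1]]]'

```text
t: 3.53
tool_pos: [0.5353, 0.2595, 0.3428]
tcp_rot: [-1.503, -2.741, 0.023]
contact_force: [0.9, 0.8, -2.5]
width: 0.0393
```

>>> play_rows --plan '[[[0, 0, 0, 0.036, -1], [0, 0, 0, 0.036, -1], [0, 0, 0, 0.036, -1], [0, 0, 0, 0.036, -1], [0, 0, 0, 0.005, -1]]]'

```text
t: 3.95
tool_pos: [0.5375, 0.2607, 0.3525]
tcp_rot: [-2.133, -2.295, 0.004]
contact_force: [0.3, -0.1, -1.9]
width: 0.0399
```

```bash
python3 -c "
from h import *
to(.442,-.11,.35,5.75)"
```

```text
t 3.95 pos [0.5375 0.2607 0.3525] heading 4.19 tilt [-0.008   0.0037] F [ 0.3 -0.1 -1.9] w 0.0399 q [-0.83  0.34  0.41  1.7  -0.16  1.13 -0.29]
turn deg -1.56 scaled -0.0087
shift scaled (after turn) [-0.7186 -0.2642  0.0039] rows 9.2
```

>>> play_rows --plan '[[[0, 0, 0, -0.0087, -1], [-0.073, -0.0245, 0, 0, -1], [-0.073, -0.0245, 0, 0, -1], [-0.073, -0.0245, 0, 0, -1], [-0.073, -0.0245, 0, 0, -1]]]'

```text
t: 4.37
tool_pos: [0.5031, 0.1166, 0.3484]
tcp_rot: [-2.052, -2.364, 0.008]
contact_force: [1.1, -0.8, -1.2]
width: 0.0396
```

>>> play_rows --plan '[[[-0.073, -0.0245, 0, 0, -1], [-0.073, -0.0245, 0, 0, -1], [-0.073, -0.0245, 0, 0, -1], [-0.073, -0.0245, 0, 0, -1], [0, 0, 0, 0, -1]]]'

```text
t: 4.78
tool_pos: [0.4705, -0.0493, 0.3473]
tcp_rot: [-2.034, -2.379, 0.012]
contact_force: [-0.4, -0.8, -1.2]
width: 0.0393
```

```bash
python3 -c "
from h import *
to(.4443,-.147,.35,5.75)"
```

```text
t 4.78 pos [ 0.4705 -0.0493  0.3473] heading 8.95 tilt [-0.0137  0.0014] F [-0.4 -0.8 -1.2] w 0.0393 q [-0.49  0.12  0.58  1.99 -0.07  1.06  0.27]
turn deg 3.2 scaled 0.0178
shift scaled (after turn) [-0.1892 -0.0719 -0.005 ] rows 2.4
```

>>> play_rows --plan '[[[0, 0, 0, 0.0178, -1], [-0.07, -0.026, 0, 0, -1], [-0.07, -0.026, 0, 0, -1], [-0.045, -0.018, 0, 0, -1], [0, 0, 0, 0, -1]]]'

```text
t: 5.2
tool_pos: [0.443, -0.1499, 0.3469]
tcp_rot: [-2.082, -2.337, 0.013]
contact_force: [-0.5, 0.5, -2.0]
width: 0.04
```

```bash
cat >> h.py <<'E'
q=np.load('q.npy'); th=q[2]
L=np.array([-np.sin(th),np.cos(th),0]);r=np.array([np.cos(th),np.sin(th),0]);Z=np.array([0,0,1.])
AX=.5*L+np.sqrt(.75)*Z; PX=np.sqrt(.75)*L-.5*Z; O=np.array([q[0],q[1],35])/1000
def wells(p): d=p-O; return np.stack([d@PX,d@r,d@AX],-1)
E
python3 - <<'E'
from h import *
to(.4443,-.147,.35,5.75)
im,P=cloud('side'); cv2.imwrite('pics/s1.png',cv2.resize(im[30:230,200:420],None,fx=3,fy=3))
# stick points: tan colour
hsv=cv2.cvtColor(im,cv2.COLOR_BGR2HSV); m=(hsv[...,0]>8)&(hsv[...,0]<25)&(hsv[...,1]>90)&(P[...,1]<0)&(P[...,2]>.13)&(abs(P[...,0]-.44)<.08)
p=P[m]; print(len(p),p.min(0),p.max(0),'L',np.percentile((p-O)@L,[5,50,95]),'row',np.percentile((p-O)@r,[3,50,97]))
E
```

```text
t 5.2 pos [ 0.443  -0.1499  0.3469] heading 6.62 tilt [-0.0141  0.0015] F [-0.5  0.5 -2. ] w 0.04 q [-0.36  0.11  0.67  2.01 -0.07  1.06  0.46]
turn deg 0.87 scaled 0.0049
shift scaled (after turn) [ 0.0056  0.0032 -0.0062] rows 0.1
1277 [ 0.39401809 -1.50633306  0.1442348 ] [ 0.51994273 -0.11476938  0.50705755] L [-1.30482057  0.04992539  0.05445519] row [-0.19760023 -0.08751422 -0.06241951]
```

View pics/s1.png

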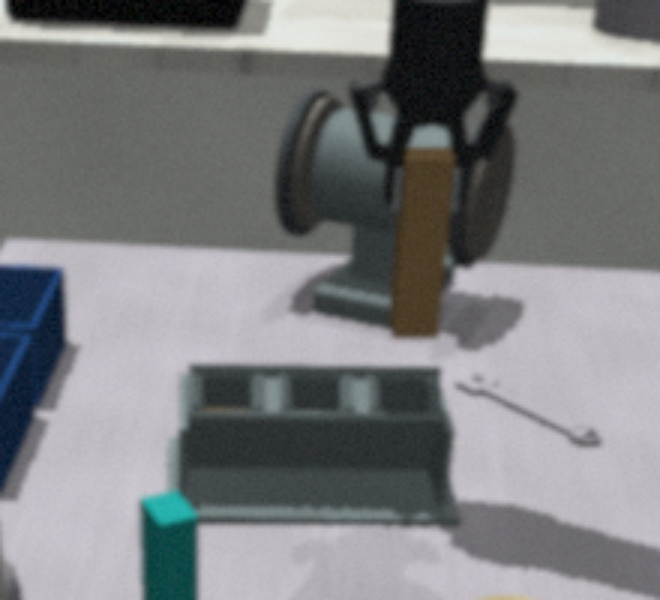

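>>> play_rows --plan '[[[0.013, 0.004, 0, 0.0049, -1], [0, 0, 0.04, 0, -1], [0, 0, 0.04, 0, -1], [0, 0, 0.03, 0, -1], [0, 0, 0, 0, -1]]]'

```text
t: 5.67
tool_pos: [0.4459, -0.1366, 0.2902]
tcp_rot: [-2.078, -2.34, 0.006]
contact_force: [-0.4, 0.6, -2.3]
width: 0.0397
```

```bash
cat >> h.py <<'E'
def st(row=-.08):
    s=robot.sense(); d=s['tool_pos']-O; M=Rm(s['tcp_rot']); h=np.degrees(np.arctan2(M[1,1],M[0,1]))
    F=s['contact_force']
    print('t',round(s['t'],2),'TCP mm: L %.1f row %.1f absZ %.1f'%(d@L*1e3,d@r*1e3,s['tool_pos'][2]*1e3),'hd %.2f'%h,'tilt',np.round(M[:2,2],3),'F L %.1f row %.1f Z %.1f'%(F@L,F@r,F[2]),'w',round(s['width'],4),'q',np.round(s['qpos'],2))
E
python3 -c "
from h import *
st()"
```

```text
t 5.67 TCP mm: L 47.3 row -77.3 absZ 290.2 hd 6.78 tilt [-0.011  0.005] F L 0.6 row -0.4 Z -2.3 w 0.0397 q [-0.35  0.19  0.65  2.08 -0.14  0.93  0.5 ]
```

>>> play_rows --plan '[[[-0.012, -0.005, 0, 0.0057, -1], [0, 0, 0, 0, -1], [0, 0, 0.012, 0, -1], [0, 0, 0, 0, -1], [0, 0, 0, 0, -1]]]'

```text
t: 6.08
tool_pos: [0.4457, -0.1413, 0.2856]
tcp_rot: [-2.093, -2.329, 0.004]
contact_force: [0.4, -0.5, -2.0]
width: 0.0397
```

```bash
python3 -c "
from h import *
st()"
```

```text
t 6.08 TCP mm: L 42.6 row -78.0 absZ 285.6 hd 6.11 tilt [-0.009  0.005] F L -0.6 row 0.4 Z -2.0 w 0.0397 q [-0.34  0.2   0.65  2.08 -0.15  0.92  0.51]
```

>>> play_rows --plan '[[[-0.008, -0.003, 0, 0, -1], [0, 0, 0, 0, -1], [0, 0, 0.012, 0, -1], [0, 0, 0.01, 0, -1], [0, 0, 0.004, 0, -1]]]' --force 22

```text
t: 6.5
tool_pos: [0.4465, -0.1476, 0.2762]
tcp_rot: [-2.095, -2.333, -0.003]
contact_force: [-8.2, -1.6, 32.4]
width: 0.0394
```

```bash
python3 -c "
from h import *
st()"
```

```text
t 6.5 TCP mm: L 36.3 row -77.9 absZ 276.2 hd 6.14 tilt [-0.003  0.005] F L -0.8 row -8.3 Z 32.4 w 0.0394 q [-0.32  0.22  0.65  2.09 -0.17  0.89  0.54]
```

>>> play_rows --plan '[[[0.008, -0.004, -0.003, 0, -1], [0.012, -0.002, 0.001, 0, -1], [0.012, 0, 0.001, 0, -1], [0.012, 0, 0.001, 0, -1], [0, 0, 0, 0, -1]]]'

```text
t: 6.92
tool_pos: [0.4421, -0.1313, 0.279]
tcp_rot: [2.1, 2.331, -0.002]
contact_force: [-0.1, -0.4, -0.4]
width: 0.0399
```

```bash
cat >> h.py <<'E'
def tilt(tag):
    "tilt of stick from the side camera: plane fit of its front face (broad, 40 mm)"
    im,P=cloud('side'); hsv=cv2.cvtColor(im,cv2.COLOR_BGR2HSV)
    w=wells(P); s=robot.sense(); c=s['tool_pos']-O
    m=(hsv[...,0]>8)&(hsv[...,0]<25)&(hsv[...,1]>90)&(abs((P-O)@r-c@r)<.017)&((P-O)@L>-.02)&((P-O)@L<.16)&(P[...,2]>.12)&(P[...,2]<s['tool_pos'][2]-.05)
    m=cv2.erode(m.astype(np.uint8),np.ones((3,3)))>0
    p=P[m]; l=(p-O)@L*1e3; z=p[:,2]*1e3; rr=(p-O)@r*1e3
    k=np.polyfit(z,l,1); g=abs(l-np.polyval(k,z))<4; k,res,*_=np.polyfit(z[g],l[g],1,full=True)
    print('n',g.sum(),'tilt deg %.2f'%np.degrees(np.arctan(k[0])),'front face L at z=100: %.1f'%np.polyval(k,100),'rms %.2f'%np.sqrt(res[0]/g.sum()),'face row %.1f..%.1f z %.0f..%.0f'%(rr.min(),rr.max(),z[g].min(),z[g].max()))
    cv2.imwrite(f'pics/{tag}.png',cv2.resize(im[30:230,200:420],None,fx=3,fy=3)); return im,P
E
python3 -c "
from h import *
st();tilt('s2')"
```

```text
t 6.92 TCP mm: L 53.0 row -80.6 absZ 279.0 hd 5.98 tilt [ 0.002 -0.004] F L -0.4 row -0.1 Z -0.4 w 0.0399 q [-0.36  0.19  0.65  2.11 -0.14  0.88  0.47]
n 332 tilt deg 4.29 front face L at z=100: 59.7 rms 1.80 face row -94.0..-65.7 z 122..227
```

>>> play_rows --plan '[[[0, 0, 0.006, 0, -1], [0.012, 0, 0.003, 0, -1], [0.012, 0, 0.004, 0, -1], [0.012, 0, 0.004, 0, -1], [0, 0, -0.002, 0, -1]]]'

```text
t: 7.38
tool_pos: [0.4414, -0.1198, 0.279]
tcp_rot: [2.099, 2.325, -0.005]
contact_force: [0.6, 1.2, -1.8]
width: 0.0395
```

```bash
python3 -c "
from h import *
st();tilt('s3')"
```

```text
t 7.38 TCP mm: L 64.4 row -80.2 absZ 279.0 hd 5.86 tilt [ 0.005 -0.008] F L 1.1 row 0.7 Z -1.8 w 0.0395 q [-0.38  0.18  0.64  2.12 -0.13  0.88  0.43]
n 325 tilt deg 8.93 front face L at z=100: 60.0 rms 1.72 face row -93.2..-65.8 z 123..226
```

>>> play_rows --plan '[[[-0.01, 0, 0, 0, -1], [-0.006, 0, 0.008, 0, -1], [0, 0, 0.008, 0, -1], [0.012, 0, 0.004, 0, -1], [0.012, 0, 0.004, 0, -1]]]'

```text
t: 7.85
tool_pos: [0.4417, -0.1182, 0.2651]
tcp_rot: [2.099, 2.32, -0.006]
contact_force: [0.3, -2.8, 2.8]
width: 0.0393
```

```bash
python3 -c "
from h import *
st();tilt('s4')"
```

```text
t 7.85 TCP mm: L 66.0 row -79.7 absZ 265.1 hd 5.72 tilt [ 0.007 -0.011] F L -2.9 row -0.0 Z 2.8 w 0.0393 q [-0.38  0.2   0.64  2.13 -0.15  0.84  0.44]
n 259 tilt deg 14.33 front face L at z=100: 52.4 rms 1.78 face row -92.0..-65.2 z 125..213
```

>>> play_rows --plan '[[[0.012, 0, 0.005, 0, -1], [0.012, 0, 0.005, 0, -1], [0.012, 0, 0.005, 0, -1], [0.012, 0, 0.005, 0, -1], [0.004, 0, 0.002, 0, -1]]]'

```text
t: 8.32
tool_pos: [0.439, -0.0881, 0.2524]
tcp_rot: [2.096, 2.323, -0.006]
contact_force: [-0.4, -1.7, 1.9]
width: 0.0397
```

```bash
python3 -c "
from h import *
st();tilt('s5')"
```

```text
t 8.32 TCP mm: L 96.2 row -79.4 absZ 252.4 hd 5.88 tilt [ 0.007 -0.011] F L -1.6 row -0.6 Z 1.9 w 0.0397 q [-0.43  0.2   0.61  2.16 -0.15  0.81  0.38]
n 186 tilt deg 28.27 front face L at z=100: 57.6 rms 1.41 face row -92.0..-65.4 z 125..199
```

>>> play_rows --plan '[[[-0.008, 0, 0.01, 0, -1], [-0.007, 0, 0.0104, 0, -1], [-0.006, 0, 0.0104, 0, -1], [-0.006, 0, 0.0104, 0, -1], [0, 0, 0, 0, -1]]]' --force 30

```text
t: 8.78
tool_pos: [0.4398, -0.102, 0.229]
tcp_rot: [2.097, 2.325, -0.006]
contact_force: [0.0, -1.6, -0.4]
width: 0.0394
```

```bash
cat >> h.py <<'E'
def ps():
    s=robot.sense(); g=s['tool_pos']+.054*Rm(s['tcp_rot'])[:,2]; F=s['contact_force']; w=wells(g)*1e3
    print('grip p %.1f row %.1f s %.1f'%tuple(w),'F p %.1f row %.1f s %.1f'%(F@PX,F@r,F@AX),'T',np.round(s['ft_torque'],2))
E
python3 -c "
from h import *
st();ps();tilt('s6')"
```

```text
t 8.78 TCP mm: L 82.3 row -80.0 absZ 229.0 hd 5.91 tilt [ 0.005 -0.01 ] F L -1.6 row -0.1 Z -0.4 w 0.0394 q [-0.38  0.26  0.61  2.17 -0.2   0.76  0.46]
grip p 0.8 row -79.8 s 162.1 F p -1.1 row -0.1 s -1.1 T [-0.36 -0.19  0.  ]
n 125 tilt deg 28.17 front face L at z=100: 56.6 rms 1.55 face row -93.5..-65.7 z 124..173
```

>>> play_rows --plan '[[[-0.007, 0, 0.0104, 0, -1], [-0.006, 0, 0.0104, 0, -1], [-0.006, 0, 0.0104, 0, -1], [-0.006, 0, 0.0104, 0, -1], [0, 0, 0, 0, -1]]]'

```text
t: 9.25
tool_pos: [0.4412, -0.1155, 0.2061]
tcp_rot: [2.098, 2.326, -0.005]
contact_force: [-0.4, -1.1, -1.1]
width: 0.0396
```

```bash
python3 -c "
from h import *
st();ps();tilt('s7')"
```

```text
t 9.25 TCP mm: L 68.8 row -79.9 absZ 206.1 hd 5.88 tilt [ 0.004 -0.009] F L -1.0 row -0.5 Z -1.1 w 0.0396 q [-0.32  0.31  0.59  2.18 -0.25  0.71  0.54]
grip p 0.6 row -79.7 s 135.6 F p -0.4 row -0.5 s -1.4 T [-0.35 -0.06  0.02]
n 67 tilt deg 29.39 front face L at z=100: 54.5 rms 1.27 face row -90.9..-66.1 z 123..153
```

>>> play_rows --plan '[[[-0.004, 0, 0.007, 0, -1], [-0.003, 0, 0.005, 0, -1], [-0.003, 0, 0.005, 0, -1], [-0.003, 0, 0.005, 0, -1], [0, 0, 0, 0, -1]]]' --force 40

```text
t: 9.72
tool_pos: [0.4429, -0.1172, 0.197]
tcp_rot: [2.102, 2.335, 0.006]
contact_force: [-0.8, -4.0, -1.7]
width: 0.0394
```

```bash
python3 -c "
from h import *
st();ps()"
```

```text
t 9.72 TCP mm: L 66.9 row -78.5 absZ 197.0 hd 6.01 tilt [0.003 0.003] F L -4.0 row -1.2 Z -1.7 w 0.0394 q [-0.3   0.33  0.57  2.18 -0.28  0.7   0.57]
grip p 4.0 row -78.3 s 127.0 F p -2.6 row -1.2 s -3.5 T [-1.21  0.29 -0.19]
```

>>> play_rows --plan '[[[-0.008, -0.002, 0.003, 0, -1], [-0.004, 0, 0.005, 0, -1], [-0.004, 0, 0.005, 0, -1], [-0.004, 0, 0.006, 0, -1], [-0.003, 0, 0.006, 0, -1]]]'

```text
t: 10.13
tool_pos: [0.4432, -0.1188, 0.195]
tcp_rot: [-2.082, -2.317, -0.037]
contact_force: [-13.3, 6.9, 45.7]
width: 0.0396
```

```bash
python3 -c "
from h import *
st();ps();tilt('s8')"
```

```text
t 10.13 TCP mm: L 65.3 row -78.3 absZ 195.0 hd 6.13 tilt [-0.004  0.035] F L 8.2 row -12.6 Z 45.7 w 0.0396 q [-0.26  0.34  0.55  2.17 -0.32  0.72  0.62]
grip p 5.2 row -78.3 s 125.4 F p -15.7 row -12.6 s 43.7 T [ 0.98  3.09 -0.29]
n 42 tilt deg 28.86 front face L at z=100: 59.8 rms 1.34 face row -90.9..-64.2 z 127..142
```

>>> play_rows --plan '[[[0, 0, 0, 0, -1], [0, 0, 0, 0, -1], [0, 0, 0, 0, 0.1], [0, 0, 0, 0, 0.2], [0, 0, 0, 0, 0.2]]]'

```text
t: 10.6
tool_pos: [0.4432, -0.1189, 0.1962]
tcp_rot: [-2.082, -2.316, -0.042]
contact_force: [-0.0, 0.4, -0.4]
width: 0.0508
```

```bash
python3 -c "
from h import *
st();ps()
P=np.load('side.npy').reshape(-1,3);T=np.load('top.npy').reshape(-1,3);P=np.r_[P,T]; d=P-O; w=d@r*1e3; l=d@L*1e3
m=(w<-117)&(w>-140)&(P[:,2]>.02)&(abs(l)<110)
for a in range(-60,110,20):
    k=m&(l>a)&(l<a+20); print(a,k.sum(),P[k,2].max() if k.sum() else '', w[k].min() if k.sum() else '')
im,_=cloud('side'); cv2.imwrite('pics/s9.png',cv2.resize(im[80:230,230:420],None,fx=4,fy=4))"
```

```text
t 10.6 TCP mm: L 65.2 row -78.3 absZ 196.2 hd 6.09 tilt [-0.002  0.038] F L 0.4 row 0.0 Z -0.4 w 0.0508 q [-0.26  0.34  0.55  2.17 -0.32  0.72  0.62]
grip p 4.6 row -78.1 s 126.4 F p 0.6 row 0.0 s -0.1 T [-0.04  0.    0.02]
-60 0  
-40 40 0.09119904546177582 -124.74751124042926
-20 39 0.090700175015472 -125.104617365972
0 27 0.09150083025522138 -124.73680557625848
20 37 0.09049526694737375 -124.15595614889952
40 45 0.09047699138433052 -125.00236660724067
60 110 0.08969975142222864 -124.77900142819625
80 0  
100 0
```

View pics/s9.png

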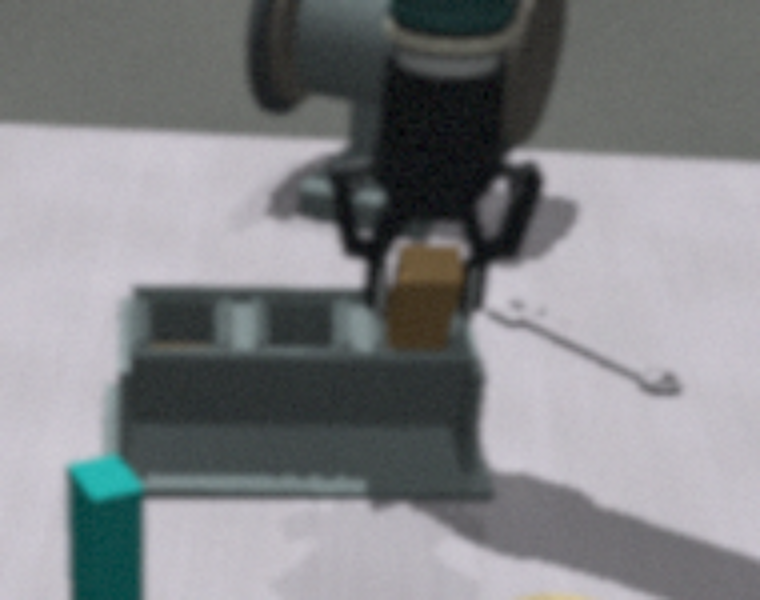

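The stick leans deep in the right-hand well at (425,300), with the jaws open on both sides. End plates reach only 91 mm, so I retreat straight up and measure how far in the stick sits.

>>> play_rows --plan '[[[0, 0, -0.01, 0, 0.25], [0, 0, -0.04, 0, 0.3], [0, 0, -0.07, 0, 0.3], [0, 0, -0.07, 0, 0.3], [0, 0, -0.04, 0, 0.3]]]'

```text
t: 11.07
tool_pos: [0.4408, -0.1227, 0.3105]
tcp_rot: [-2.077, -2.308, -0.023]
contact_force: [0.2, 0.1, 0.0]
width: 0.0552
```

```bash
cat >> h.py <<'E'
def seat():
    for n in ('top','side'):
        im,P=cloud(n); w=wells(P)*1e3; hsv=cv2.cvtColor(im,cv2.COLOR_BGR2HSV)
        m=(abs(w[...,1]+80)<15)&(abs(w[...,0])<22)&(w[...,2]>100)&(w[...,2]<200)
        k=w[m]; print(n,m.sum(),'s max pct',np.percentile(k[:,2],[50,90,97,99]) if m.sum() else '')
        t=k[(k[:,2]>150)&(abs(k[:,0])<11)]
        if len(t): print('  top face n',len(t),'median s %.1f'%np.median(t[:,2]),'p pct',np.percentile(k[:,0],[2,50,98]))
        cv2.imwrite(f'pics/seat_{n}.png',im)
E
python3 -c "
from h import *
st();seat()"
```

```text
t 11.07 TCP mm: L 61.6 row -81.0 absZ 310.5 hd 6.07 tilt [-0.017  0.036] F L 0.1 row 0.2 Z 0.0 w 0.0552 q [-0.35  0.14  0.63  2.07 -0.14  0.99  0.45]
top 371 s max pct [158.68921344 160.58177217 161.2700852  162.02748706]
  top face n 195 median s 159.4 p pct [-13.32427316  -4.22477004  15.91213884]
side 256 s max pct [152.36711004 160.14960437 161.49476921 161.89932487]
  top face n 82 median s 158.9 p pct [-9.59192103 16.77368171 20.60499196]
```

Both cameras put the stick's top end at s ≈ 159 mm. That means home, since 160 is expected and on a stub it would be 178 or 190. Nothing touches the robot now.

```bash
python3 -c "
from h import *
print(robot.finish_job())"
```

```text
the job is handed in; nothing more can be done
None
```

The tan stick is standing fully home in the well at the −80 mm end of the row (the one nearest the robot), released, and I handed the job in at about 11.2 s.

- **Choosing the well:** The depth images showed this floor at about 0 mm and the other two at about 17 and 29 mm, which matches the two stubs. I therefore felt this well first and did not probe the others.
- **Inserting it:** The tool cannot tilt, so I turned the stick in the jaws against the flared lip to about 29°. I then lowered it along the well axis. It passed both stub heights freely and stopped on the floor, with about 44 N along the axis.
- **Checks after release:** The stick's top end measured 159.4 mm (top camera) and 158.9 mm (side camera) from the floor. Home is 160 mm, and on a stub it would be 178 or 190 mm. The contact force was about 0 and the jaws were clear.
- **Not checked:** I did not measure the spray can and rivet jar again at the end. The arm never worked near them and felt no unexpected contact.
- **Small disagreement:** Near the bottom the grip point read 4–5 mm to one side of the well axis and the tool tilted about 2° under the final push. Both were gone from concern once I let go, as the stick's seating measured correctly.

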